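Swap the loads on a two-pan balance for the second weighing

TASK

The soil ring has been weighed on this two-pan balance; now do the check weighing with the loads changed over: stand the soil ring in the middle of the pan that holds the brass weights now, and all three weights upright on the pan that holds the ring now, so that the balance comes level again. A pan has no room for both loads; the bare half of the steel tray is free for whatever has to wait. Keep the ring upright, set things down gently, leave the pans on their carriers and do not disturb the spatula and the brush in the tray.

Things in the scene. Friction and masses are not known exactly. Their poses are not given: they have to be found in the camera images.
- beam (a joint): Tilt in rad of the beam of the grey two-pan balance, 0 = level, positive when the left pan (seen from the robot) is up. About 50 g of difference brings it to a stop at 0.084: the lighter pan 8 mm up, the other 8 mm down; pans stay horizontal. Balance: 116 x 250 mm, fixed under and between the pans, which are 190 mm apart; 82 mm high without loads.
- pan_a: Round steel pan 100 mm across on which the three brass weights stand at the start, at either end of the balance. Origin on its axis under its foot, 66 mm above the bench when level. The flat floor for the load (90 mm across) is 8 mm above the origin, the rim's top 11 mm. The pan lies loose on its carrier, its foot in a shallow cup.
- pan_b: Pan of the same shape, size and origin as pan_a, on which the soil ring stands at the start, at the other end of the balance.
- soil_ring: Brown-grey steel ring filled with dark soil, 62 mm across, 35 mm high, 0.35 kg. Origin at the centre of its underside; z up.
- weight_200: Largest brass knob weight, 30 mm across, 34 mm high, 0.2 kg. Origin at the centre of its underside; z up.
- weight_100: Middle brass knob weight, 24 mm across, 28 mm high, 0.1 kg. Origin at the centre of its underside; z up. At the start the weights stand in a triangle, each about 27 mm from the pan's axis, in any order.
- weight_50: Smallest brass knob weight, 18 mm across, 22 mm high, 0.05 kg. Origin at the centre of its underside; z up.
- tool_tray: Shallow steel tray, fixed, 196 mm (x) by 330 mm (y), wall 22 mm high, floor 1.5 mm above the origin, which lies under its middle. Brush and spatula lie along y in its left (+y) and far part. The place about x = -30, y = -90 mm in the tray's frame is bare for at least 55 mm all round.
- spatula: Wooden-handled spatula lying in the tray, 25 x 219 x 14 mm, origin under its middle, long axis y; to be left alone.
- brush: Flat red-handled brush lying in the tray, 32 x 170 x 11 mm, origin under its middle, long axis y; to be left alone.
Mind the look-alikes: they are no part of the job. Leave any turquoise look-alike of the weight_100 alone.

How it is judged (in metres and radians):
At the end, for the whole second after the job is handed in: Ring upright on pan_a, axis within 12 mm of the pan's; the three weights upright on pan_b, axes within 34, 36 and 38 mm (largest to smallest) of the pan's; all at rest, pans within 10 mm of their start, beam within 0.02 rad of level (horizontal distance between soil_ring and pan_a below 0.012 m and z of soil_ring in the frame of pan_a between 0.004 and 0.012 m and angle between each of soil_ring, weight_200, weight_100, weight_50's own z axis and vertical below 0.12 rad and linear speed of each of soil_ring, weight_200, weight_100, weight_50 below 0.02 m/s and contact force between soil_ring and pan_a above 0.05 N and horizontal distance between weight_200 and pan_b below 0.034 m and z of weight_200 in the frame of pan_b between 0.004 and 0.012 m and contact force between each of weight_200, weight_100, weight_50 and pan_b above 0.05 N and horizontal distance between weight_100 and pan_b below 0.036 m and z of weight_100 in the frame of pan_b between 0.004 and 0.012 m and horizontal distance between weight_50 and pan_b below 0.038 m and z of weight_50 in the frame of pan_b between 0.004 and 0.012 m and distance of each of pan_a, pan_b from where it was at the start of the episode below 0.01 m and value of joint beam between -0.02 and 0.02 rad); the robot touches nothing.
It fails at once if the soil ring is tipped by more than about 25 degrees (angle between soil_ring's own z axis and vertical above 0.45 rad).
It fails at once if the ring or a weight falls free, as when it is let go more than 8 mm above its place ((linear speed of soil_ring above 0.4 m/s and contact force between the fingers and soil_ring below 0.05 N) or (linear speed of weight_200 above 0.4 m/s and contact force between the fingers and weight_200 below 0.05 N) or (linear speed of weight_100 above 0.4 m/s and contact force between the fingers and weight_100 below 0.05 N) or (linear speed of weight_50 above 0.4 m/s and contact force between the fingers and weight_50 below 0.05 N)).
It fails at once if the ring or a weight is pressed hard onto a pan (over 40 N) (contact force between any of soil_ring, weight_200, weight_100, weight_50 and pan_a above 40 N or contact force between any of soil_ring, weight_200, weight_100, weight_50 and pan_b above 40 N).
It fails at once if the spatula or the brush is moved by more than 25 mm (distance of any of spatula, brush from where it was at the start of the episode above 0.025 m).
It also fails if it takes over 106 s, if anything falls off the work surface, if the arm or the gripper's body presses on something with over 40 N, if the wrist force passes 120 N, or if a joint passes its speed limit or range.

ROBOT

A 6-joint arm with a two-finger parallel gripper is mounted at the origin on a cart in front of the work surface, level with it; the furniture and walls round the work are solid. World frame = base frame: x ahead of the robot, y to its left, z up, the work surface at z = 0. Lengths are in mm, angles in rad, forces in N, time in s.
With the tool pointing down it reaches from about 300 to 775 mm from the base axis. Payload 14.6 kg.
Tool frame: the origin (TCP) lies on the centre line of the jaws, within the pads' length; the fingertips stand 25 mm ahead of it and the grasp point (between the pads) lies 6 mm ahead of it; z points along the fingers, y is the line along which they close (so a half turn about z gives the same grasp; the last joint's range is limited). The gripper opens to 85 mm and grips with 20 to 120 N. Pads are 22 mm wide; open, the fingers measure 114 mm over their backs; the gripper's body (76 mm by 85 mm) begins 54 mm behind the grasp point. The pads swing forward as they close: fully open they stand 13 mm farther back than shut.
Start: joints at [-1.211, 0.3, 1.521, -0, 1.321, -0.067], TCP at [227.67, -500.656, 256.281] pointing down, gripper open.
Joint ranges: [-3.03, 3.03], [-0.79, 2.21], [0.23, 2.52], [-1.04, 4.18], [0, 3.07], [-2.55, 2.55]. Speed limits (rad/s): [2.22, 2.22, 2.57, 3.14, 3.14, 3.14].

INTERFACE

Orientations are given as a unit quaternion [w, x, y, z].
In Python, from cell import r, optics gives the robot as it stands. The module is installed in compiled form; this text tells all that it offers.
- The arm moves only by the tool move_arm, never from a script. Its argument "targets" is a list that holds one entry, the list of rows, each a list of 7 numbers: the shift along the world's x, y, z normalised to -1 to 1, where 1 is 30 mm, then the turn, a rotation vector about the world's x, y, z normalised to -1 to 1, where 1 is 0.1 rad, then the opening, from 0 (shut) to 1 (fully open). In form: [[[dx, dy, dz, wx, wy, wz, fingers], ...]]. A call has 1 to 8 rows; each row shifts and turns the commanded pose from where the row before left it; what a row does not reach is not made up. A row lasts 1/12 s, in which the tool goes at most 41.7 mm and 7.16 degrees, less where a joint would pass 70% of its speed; a pose out of reach is approached as far as the arm can. A call with a number of a shift or a turn outside -1 to 1 is refused whole. A call with a gripper value outside its range is refused whole. The fingers move at their own pace and stop on an object; the grip force is fixed at half the most. Time passes only in rows, so rows that do not move let the fingers close. It gives the time, the measured TCP pose, the force, the opening and the grip force at its end, in the units of the state.
- r.state(): the state, without advancing time (a new reading comes with each control period).
- optics.grab_frame(name): name is "side" or "top" or "wrist"; returns a dict with "frame" (384x512x3 uint8, red, green, blue), "K" (3x3 intrinsics, pixels), "world_to_cam" (4x4, takes a point from world to camera coordinates). Camera axes: x right, y down, z forward; pixel columns grow to the right and rows downward; lengths in mm; the calibration is good to about 2 mm. A picture is of the moment at which its call begins. There is no depth.
- r.hand_in(): hands the job in; it is judged then, once.
The state is a dict: "clock": time; "joints": joint angles; "dq": joint speeds; "joint_torque": joint torques, N m; "eef_pos": TCP position; "orientation": TCP orientation; "wrist_force": force on the tool from outside, world axes, zero at the start; "wrist_torque": the same for the moment, N m; "grip_width": finger opening in mm; "gripper_force": force on a finger pad.
Only numpy, scipy, OpenCV 4.12 (cv2) and the standard library are available. Lean on these libraries where they do the work, as an engineer would, in place of code of your own. Each camera call takes 0.05 s, during which the arm holds its last target. There are 200 camera calls.

## Working session

There is one attempt and no reset: what is moved stays moved. The work goes in short steps, Python scripts to look and compute and a tool call to move; the robot and the scene stay as the last step left them, time stands still between calls to the robot, and variables do not carry over. Pictures are saved under pics/ and viewed, at most 14 in all, crops included, and the job is handed in when it is done.

Besides the shell and the picture viewer there is one more tool, called after "Emit:" as name(argument=value, ...), one argument or row to a line, values as JSON. move_arm: Moves the arm, as the interface text tells. Scaled input: -1 to 1 covers 30 mm each way for a shift and 0.1 rad each way for a turn. Its arguments: {"type":"object","properties":{"targets":{"type":"array"}},"required":["targets"]}

```bash
mkdir -p pics; python3 - <<'E'
from cell import r,optics
import cv2,numpy as np
for n in("top","side"):
    f=optics.grab_frame(n);cv2.imwrite(f"pics/{n}0.png",f["frame"][...,::-1]);np.savez(f"{n}0.npz",**f);print(n,f["K"].round(1).tolist(),f["world_to_cam"].round(3).tolist())
print(r.state())
E
```

```text
top [[349.6, 0.0, 253.7], [0.0, 349.6, 186.0], [0.0, 0.0, 1.0]] [[-0.022, -1.0, -0.008, -31.836], [-0.996, 0.023, -0.082, 588.55], [0.082, 0.006, -0.997, 1057.021], [0.0, 0.0, 0.0, 1.0]]
side [[356.6, 0.0, 252.7], [0.0, 356.6, 191.4], [0.0, 0.0, 1.0]] [[0.969, -0.246, -0.016, -577.404], [-0.17, -0.622, -0.765, 118.096], [0.178, 0.744, -0.644, 840.174], [0.0, 0.0, 0.0, 1.0]]
{'clock': 0.1, 'joints': array([-1.21058479e+00,  3.00404233e-01,  1.52149875e+00, -5.25353223e-06,
        1.32073506e+00, -6.66242404e-02]), 'dq': array([-0.00065723, -0.00088705, -0.00305727, -0.00044973,  0.0004447 ,
       -0.00038157]), 'joint_torque': array([ 8.94997193e-04, -5.44381320e+01, -3.62373304e+01, -4.82637154e-05,
        2.99973362e-03,  6.68570436e-06]), 'eef_pos': array([ 227.61508245, -500.48879059,  255.79281807]), 'orientation': array([-5.16701614e-04,  9.77312439e-01,  2.11802083e-01, -7.89704479e-05]), 'wrist_force': array([ 0.54435523,  0.23677713, -0.77018502]), 'wrist_torque': array([ 0.03001265, -0.03857705,  0.00418655]), 'gripper_force': 0.0, 'grip_width': 85.35744510895356}
```

View pics/top0.png

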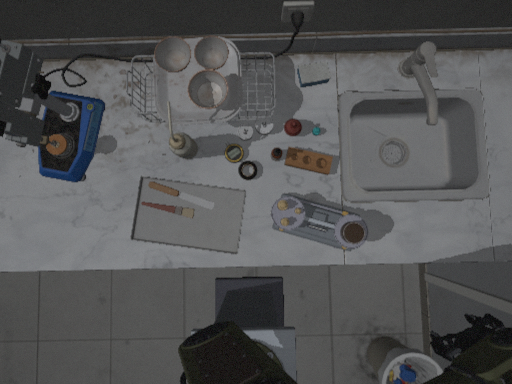

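View pics/side0.png

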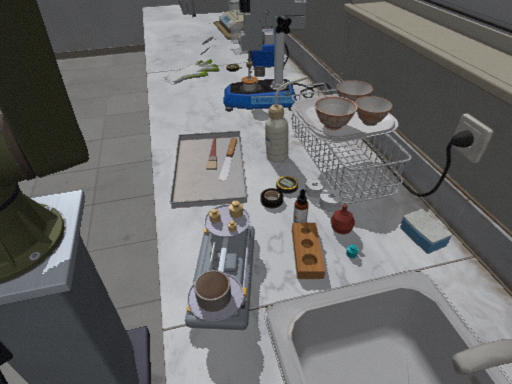

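Top view: weights' pan (pan_a) at about (290,212), ring on pan_b at (352,232), tray spanning (132..245, 178..252), bare half to the right. I'll zoom in.

```bash
cat > h.py <<'E'
import numpy as np,cv2
from cell import r,optics
def ray(f,u,v,z):
    K,T=f["K"],f["world_to_cam"];R,t=T[:3,:3],T[:3,3]
    d=R.T@np.linalg.solve(K,[u,v,1]);c=-R.T@t
    return (c+d*(z-c[2])/d[2])
def proj(f,p):
    q=f["K"]@(f["world_to_cam"]@np.r_[p,1])[:3];return q[:2]/q[2]
E
python3 - <<'E'
from h import *
t=np.load("top0.npz");s=np.load("side0.npz")
a=cv2.resize(t["frame"][190:255,260:380],None,fx=6,fy=6,interpolation=cv2.INTER_CUBIC)
cv2.imwrite("pics/tz.png",a[...,::-1])
b=cv2.resize(s["frame"][195:325,180:262],None,fx=4.6,fy=4.6,interpolation=cv2.INTER_CUBIC)
cv2.imwrite("pics/sz.png",b[...,::-1])
for uv in[(143,178),(245,190),(238,252),(132,240)]:print(uv,ray(t,*uv,22).round())
print(ray(t,290,212,75),ray(t,352,232,109))
E
```

```text
(143, 178) [621. 299.  22.]
(245, 190) [576. -18.  22.]
(238, 252) [387.   7.  22.]
(132, 240) [430. 332.  22.]
[ 504.68047262 -149.95556638   75.        ] [ 444.52572493 -319.08216908  109.        ]
```

View pics/tz.png

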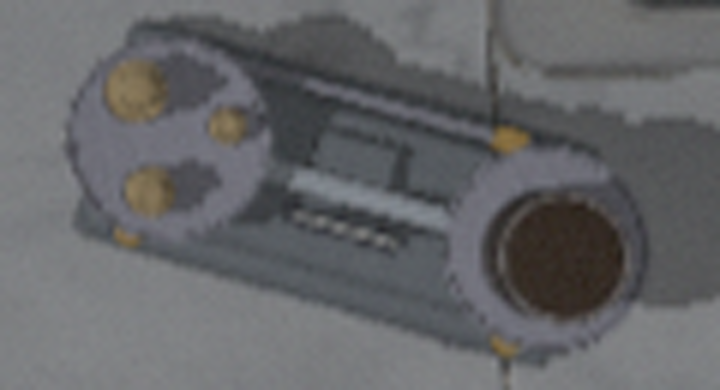

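View pics/sz.png

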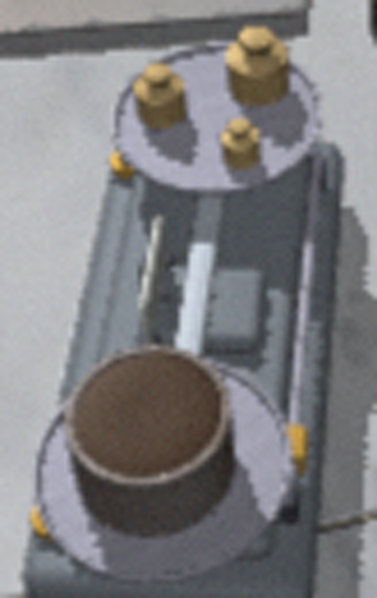

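Weights in top zoom: 200 at (138,90), 100 at (149,191), 50 at (227,125); pans centred near (170,139) and (549,249); the ring at (563,257) is centred on its pan after parallax. Side view agrees.

```bash
python3 - <<'E'
from h import *
t=np.load("top0.npz");s=np.load("side0.npz")
Z=lambda x,y:((x+.5)/6-.5+260,(y+.5)/6-.5+190)
S=lambda x,y:((x+.5)/4.6-.5+180,(y+.5)/4.6-.5+195)
pa=ray(t,*Z(170,139),77);pb=ray(t,*Z(549,249),77);rg=ray(t,*Z(563,257),109)
print("top pans",pa.round(1),pb.round(1),"d",np.linalg.norm(pa-pb),"ring",rg.round(1))
# side: pan ellipses extents centre, ring top
print("side pans",ray(s,*S(216,117),77).round(1),ray(s,*S(167,468),77).round(1),"ring",ray(s,*S(149,412),109).round(1))
m=lambda f:cv2.inRange(cv2.cvtColor(f["frame"],cv2.COLOR_RGB2HSV),(12,90,60),(30,255,255))
for n,f in(("top",t),("side",s)):
    k,l,st,c=cv2.connectedComponentsWithStats(m(f))
    for i in range(1,k):
        p=ray(f,*c[i],88)
        if st[i,4]>8 and np.hypot(*(p-pa)[:2])<55:print(n,c[i].round(1),st[i].tolist(),[ray(f,*c[i],z).round(1).tolist() for z in(84,88,92)])
print(-t["world_to_cam"][:3,:3].T@t["world_to_cam"][:3,3])
E
```

```text
top pans [ 502.6 -143.6   77. ] [ 445.5 -325.2   77. ] d 190.33627734653717 ring [ 443.3 -323.   109. ]
side pans [ 502.3 -142.5   77. ] [ 447.6 -325.    77. ] ring [ 444.2 -321.2  109. ]
side [235.7 209. ] [230, 201, 12, 17, 162] [[527.6, -120.6, 84.0], [526.8, -124.9, 88.0], [526.1, -129.1, 92.0]]
side [214.4 215.4] [209, 209, 11, 14, 107] [[478.4, -128.6, 84.0], [478.1, -132.8, 88.0], [477.7, -137.0, 92.0]]
side [232.  225.9] [229, 221, 7, 10, 58] [[509.2, -169.7, 84.0], [508.6, -173.6, 88.0], [508.0, -177.5, 92.0]]
[ 499.17339236  -51.68037492 1101.29633829]
```

Emit:
move_arm(
  targets=[
    [[0.9, 0.74, -0.2, 0, 0, 0, 1], [0.9, 0.74, -0.2, 0, 0, 0, 1], [0.9, 0.74, -0.2, 0, 0, 0, 1], [0.9, 0.74, -0.2, 0, 0, 0, 1], [0.9, 0.74, -0.2, 0, 0, 0, 1], [0.9, 0.74, -0.2, 0, 0, 0, 1], [0.9, 0.74, -0.2, 0, 0, 0, 1], [0.9, 0.74, -0.2, 0, 0, 0, 1]],
  ],
)

```text
clock: 0.77
eef_pos: [444.7, -321.7, 207.8]
orientation: [-0.0, 0.977, 0.212, -0.0]
wrist_force: [-0.2, -0.3, 0.8]
grip_width: 85.6
gripper_force: 0.0
```

```bash
python3 - <<'E'
from h import *
f=optics.grab_frame("wrist");cv2.imwrite("pics/w1.png",f["frame"][...,::-1]);np.savez("w1.npz",**f)
print(r.state()["eef_pos"],r.state()["joints"].round(2),proj(f,[444,-322.5,109]),proj(f,[446.5,-325,77]))
E
```

```text
[ 447.99165704 -318.05668256  206.55475175] [-0.68  0.34  1.58  0.    1.22  0.46] [254.8290066  202.84923712] [258.43201133 189.79469305]
```

View pics/w1.png

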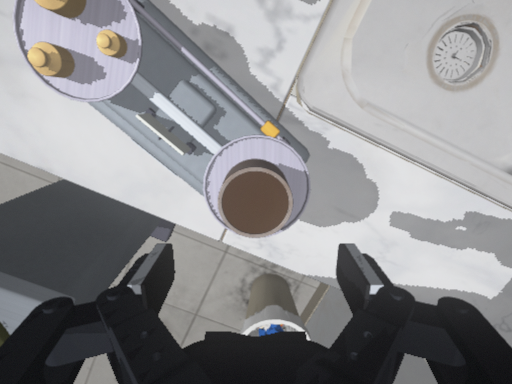

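Wrist view: ring top centred at about (256,201), matching the predicted (255,203); pan rim centre about (256,187), predicted (258,190). Now descending.

Emit:
move_arm(
  targets=[
    [[0, 0, 0, 0, 0, 0, 1], [0, 0, -0.8, 0, 0, 0, 1], [0, 0, -0.8, 0, 0, 0, 1], [0, 0, -0.8, 0, 0, 0, 1], [0, 0, 0, 0, 0, 0, 1], [0, 0, 0, 0, 0, 0, 1]],
  ],
)

```text
clock: 1.32
eef_pos: [443.0, -323.4, 136.1]
orientation: [-0.001, 0.977, 0.211, -0.001]
wrist_force: [0.5, 1.1, 0.8]
grip_width: 85.6
gripper_force: 0.0
```

Emit:
move_arm(
  targets=[
    [[0.03, 0.02, -0.4, 0, 0, 0, 1], [0, 0, -0.4, 0, 0, 0, 1], [0, 0, -0.25, 0, 0, 0, 1], [0, 0, 0, 0, 0, 0, 0.8], [0, 0, 0, 0, 0, 0, 0.6], [0, 0, 0, 0, 0, 0, 0.6], [0, 0, 0, 0, 0, 0, 0.6]],
  ],
)

```text
clock: 1.9
eef_pos: [444.6, -322.5, 105.2]
orientation: [0.0, 0.977, 0.212, 0.0]
wrist_force: [-1.6, 0.0, 0.4]
grip_width: 59.8
gripper_force: 65.5
```

Emit:
move_arm(
  targets=[
    [[0, 0, 0.05, 0, 0, 0, 0.6], [0, 0, 0.1, 0, 0, 0, 0.6], [0, 0, 0.1, 0, 0, 0, 0.6], [0, 0, 0.15, 0, 0, 0, 0.6], [0, 0, 0.2, 0, 0, 0, 0.6], [0, 0, 0.3, 0, 0, 0, 0.6], [0, 0, 0.5, 0, 0, 0, 0.6], [0, 0, 0.5, 0, 0, 0, 0.6]],
  ],
)

```text
clock: 2.57
eef_pos: [444.4, -322.4, 162.8]
orientation: [-0.0, 0.977, 0.212, -0.0]
wrist_force: [0.2, -0.0, -3.7]
grip_width: 59.6
gripper_force: 65.4
```

Emit:
move_arm(
  targets=[
    [[0, 0.4, 0.4, 0, 0, 0, 0.6], [0, 0.8, 0.3, 0, 0, 0, 0.6], [0.05, 0.9, 0, 0, 0, 0, 0.6], [0.05, 0.9, 0, 0, 0, 0, 0.6], [0.05, 0.9, 0, 0, 0, 0, 0.6], [0.05, 0.9, 0, 0, 0, 0, 0.6], [0.05, 0.9, 0, 0, 0, 0, 0.6], [0.05, 0.9, 0, 0, 0, 0, 0.6]],
  ],
)

```text
clock: 3.23
eef_pos: [453.5, -123.2, 183.6]
orientation: [0.0, 0.977, 0.212, 0.0]
wrist_force: [0.4, -0.4, -3.8]
grip_width: 59.7
gripper_force: 65.6
```

Emit:
move_arm(
  targets=[
    [[0.05, 0.9, 0, 0, 0, 0, 0.6], [0.05, 0.9, 0, 0, 0, 0, 0.6], [0.05, 0.9, 0, 0, 0, 0, 0.6], [0.05, 0.9, 0, 0, 0, 0, 0.6], [0.05, 0.9, 0, 0, 0, 0, 0.6], [0, 0.9, 0, 0, 0, 0, 0.6], [0, 0.9, 0, 0, 0, 0, 0.6], [0, 0.2, 0, 0, 0, 0, 0.6]],
  ],
)

```text
clock: 3.9
eef_pos: [460.9, 73.4, 183.6]
orientation: [-0.0, 0.977, 0.213, 0.0]
wrist_force: [-0.0, 0.0, -3.4]
grip_width: 59.5
gripper_force: 65.7
```

Emit:
move_arm(
  targets=[
    [[0, 0, -0.7, 0, 0, 0, 0.6], [0, 0, -0.9, 0, 0, 0, 0.6], [0, 0, -0.9, 0, 0, 0, 0.6], [0, 0, -0.9, 0, 0, 0, 0.6], [0, 0, -0.6, 0, 0, 0, 0.6], [0, 0, 0, 0, 0, 0, 0.6], [0, 0, 0, 0, 0, 0, 0.6]],
  ],
)

```text
clock: 4.48
eef_pos: [461.1, 70.3, 63.1]
orientation: [-0.0, 0.977, 0.212, -0.0]
wrist_force: [0.2, 0.0, -2.7]
grip_width: 59.6
gripper_force: 66.7
```

Emit:
move_arm(
  targets=[
    [[0, 0, -0.5, 0, 0, 0, 0.6], [0, 0, -0.3, 0, 0, 0, 0.6], [0, 0, -0.1, 0, 0, 0, 0.6], [0, 0, 0, 0, 0, 0, 0.6], [0, 0, 0, 0, 0, 0, 0.6]],
  ],
)

```text
clock: 4.9
eef_pos: [461.4, 70.6, 36.5]
orientation: [0.0, 0.977, 0.212, 0.0]
wrist_force: [0.6, -0.4, -3.1]
grip_width: 59.5
gripper_force: 66.7
```

Emit:
move_arm(
  targets=[
    [[0, 0, -0.05, 0, 0, 0, 0.6], [0, 0, -0.03, 0, 0, 0, 0.6], [0, 0, 0, 0, 0, 0, 0.6]],
  ],
)

```text
clock: 5.15
eef_pos: [461.3, 70.6, 33.7]
orientation: [0.0, 0.977, 0.212, 0.0]
wrist_force: [0.1, -0.4, -2.3]
grip_width: 59.4
gripper_force: 67.0
```

Emit:
move_arm(
  targets=[
    [[0, 0, -0.04, 0, 0, 0, 0.6], [0, 0, 0, 0, 0, 0, 0.6], [0, 0, 0, 0, 0, 0, 0.6]],
  ],
)

```text
clock: 5.4
eef_pos: [461.4, 70.6, 33.6]
orientation: [0.0, 0.977, 0.212, 0.0]
wrist_force: [-9.2, -0.4, 20.3]
grip_width: 59.6
gripper_force: 69.4
```

Emit:
move_arm(
  targets=[
    [[0, 0, 0.05, 0, 0, 0, 0.8], [0, 0, 0, 0, 0, 0, 0.95], [0, 0, 0, 0, 0, 0, 1], [0, 0, 0.4, 0, 0, 0, 1], [0, 0, 0.8, 0, 0, 0, 1], [0, 0, 1, 0, 0, 0, 1], [0, 0, 1, 0, 0, 0, 1], [0, 0, 0.8, 0, 0, 0, 1]],
  ],
)

```text
clock: 6.07
eef_pos: [461.3, 70.5, 155.7]
orientation: [0.0, 0.977, 0.212, 0.001]
wrist_force: [0.8, -0.4, 0.4]
grip_width: 85.3
gripper_force: 0.0
```

Emit:
move_arm(
  targets=[
    [[0.05, -0.7, 0, 0, 0, -1, 0.6], [0.05, -0.9, 0, 0, 0, -1, 0.6], [0.1, -0.9, 0, 0, 0, -1, 0.6], [0.1, -0.9, 0, 0, 0, -1, 0.6], [0.1, -0.9, 0, 0, 0, -1, 0.6], [0.1, -0.9, 0, 0, 0, -1, 0.6], [0.05, -0.8, 0, 0, 0, -1, 0.6], [0, -0.77, 0, 0, 0, -1, 0.6]],
  ],
)

```text
clock: 6.73
eef_pos: [477.6, -134.0, 153.6]
orientation: [0.0, 0.982, -0.188, 0.0]
wrist_force: [0.2, 0.0, 0.8]
grip_width: 51.7
gripper_force: 0.0
```

Emit:
move_arm(
  targets=[
    [[0, 0, 0, 0, 0, -0.3, 0.6], [0, 0, 0, 0, 0, 0, 0.6], [0, 0, 0, 0, 0, 0, 0.6]],
  ],
)

```text
clock: 6.98
eef_pos: [477.5, -132.5, 153.5]
orientation: [-0.0, 0.98, -0.2, -0.0]
wrist_force: [0.2, -0.1, -0.9]
grip_width: 51.0
gripper_force: 0.0
```

```bash
python3 - <<'E'
from h import *
t=optics.grab_frame("top");w=optics.grab_frame("wrist")
im=np.hstack([w["frame"]]);cv2.imwrite("pics/w2.png",im[...,::-1])
s=r.state();print(s["eef_pos"],s["joints"].round(2),s["orientation"])
for p in([478,-132.5,94],[526.3,-127,100],[509,-170.5,88]):print(proj(w,p))
E
```

```text
[ 477.58847361 -132.00067819  153.64782271] [-0.34  0.29  1.78  0.    1.06  1.63] [-4.27370578e-05  9.79956403e-01 -1.99212060e-01 -4.05176677e-05]
[253.99248549 221.25627732]
[215.0336813  161.99161525]
[288.75821612 156.66263235]
```

View pics/w2.png

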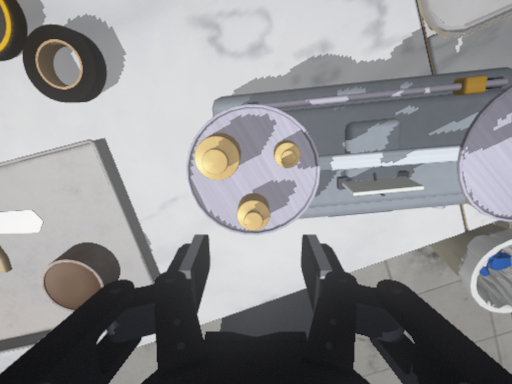

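Knob tops at (253,220), (215,160), (288,154) match predictions within 2 px; ring stands upright in the tray. Grasp weight_100.

Emit:
move_arm(
  targets=[
    [[0.02, 0, -0.6, 0, 0, 0, 0.6], [0, 0, -0.6, 0, 0, 0, 0.6], [0, 0, -0.5, 0, 0, 0, 0.6], [0, 0, -0.27, 0, 0, 0, 0.6], [0, 0, 0, 0, 0, 0, 0.45], [0, 0, 0, 0, 0, 0, 0.3], [0, 0, 0, 0, 0, 0, 0.15], [0, 0, 0, 0, 0, 0, 0.15]],
  ],
)

```text
clock: 7.75
eef_pos: [478.6, -132.6, 95.5]
orientation: [0.0, 0.98, -0.2, 0.001]
wrist_force: [-0.2, 0.8, 0.8]
grip_width: 21.2
gripper_force: 58.9
```

Emit:
move_arm(
  targets=[
    [[0, 0, 0.1, 0, 0, 0, 0.15], [0, 0, 0.2, 0, 0, 0, 0.15], [0, 0, 0.5, 0, 0, 0, 0.15], [0, 0, 0.8, 0, 0, 0, 0.15], [0, 0, 0.8, 0, 0, 0, 0.15], [-0.1, -0.4, 0, 0, 0, 0, 0.15], [-0.2, -0.8, 0, 0, 0, 0, 0.15], [-0.3, -0.8, 0, 0, 0, 0, 0.15]],
  ],
)

```text
clock: 8.42
eef_pos: [460.3, -193.2, 167.4]
orientation: [0.0, 0.98, -0.199, 0.001]
wrist_force: [0.9, -0.2, -2.0]
grip_width: 21.1
gripper_force: 58.8
```

Emit:
move_arm(
  targets=[
    [[-0.3, -0.9, 0, 0, 0, 0, 0.15], [-0.3, -0.9, 0, 0, 0, 0, 0.15], [-0.3, -0.9, 0, 0, 0, 0, 0.15], [-0.2, -0.8, 0, 0, 0, 0, 0.15], [-0.17, -0.57, 0, 0, 0, 0, 0.15], [0, 0, -0.5, 0, 0, 0, 0.15], [0, 0, 0, 0, 0, 0, 0.15], [0, 0, 0, 0, 0, 0, 0.15]],
  ],
)

```text
clock: 9.08
eef_pos: [421.7, -314.6, 151.4]
orientation: [-0.0, 0.98, -0.2, -0.001]
wrist_force: [0.0, 0.4, -1.1]
grip_width: 21.0
gripper_force: 58.9
```

```bash
python3 - <<'E'
from h import *
w=optics.grab_frame("wrist");s_=optics.grab_frame("side")
im=np.hstack([w["frame"][60:320,200:],cv2.resize(s_["frame"][200:330,170:270],None,fx=2,fy=2)]);cv2.imwrite("pics/w3.png",im[...,::-1])
s=r.state();print(s["eef_pos"],s["wrist_force"])
print(proj(w,[446,-324,85])-[200,60], proj(s_,[446,-324,85]))
E
```

```text
[ 422.30398358 -314.38577687  152.20751436] [ 0.06005619  0.28005982 -0.76010545]
[ 52.55206824 122.43507792] [214.52551101 293.41882458]
```

View pics/w3.png

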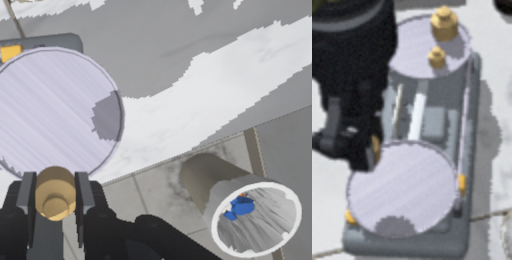

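Weight_100 hangs upright between the pads; pan_b is up and empty, about where predicted. Lower.

Emit:
move_arm(
  targets=[
    [[0, 0, -0.5, 0, 0, 0, 0.15], [0, 0, -0.5, 0, 0, 0, 0.15], [0, 0, -0.2, 0, 0, 0, 0.15], [0, 0, -0.05, 0, 0, 0, 0.15], [0, 0, 0, 0, 0, 0, 0.15]],
  ],
)

```text
clock: 9.6
eef_pos: [422.3, -314.5, 114.5]
orientation: [0.0, 0.98, -0.2, 0.0]
wrist_force: [-0.3, -0.1, -1.3]
grip_width: 21.0
gripper_force: 58.9
```

Emit:
move_arm(
  targets=[
    [[0, 0, -0.03, 0, 0, 0, 0.15], [0, 0, -0.03, 0, 0, 0, 0.15], [0, 0, 0, 0, 0, 0, 0.15], [0, 0, 0, 0, 0, 0, 0.15]],
  ],
)

```text
clock: 9.93
eef_pos: [422.2, -314.7, 112.6]
orientation: [0.0, 0.98, -0.2, 0.0]
wrist_force: [-0.3, 0.1, -0.1]
grip_width: 21.0
gripper_force: 58.9
```

Emit:
move_arm(
  targets=[
    [[0, 0, -0.03, 0, 0, 0, 0.15], [0, 0, 0, 0, 0, 0, 0.15], [0, 0, 0, 0, 0, 0, 0.15]],
  ],
)

```text
clock: 10.18
eef_pos: [422.1, -314.7, 111.5]
orientation: [0.0, 0.98, -0.2, 0.0]
wrist_force: [0.9, 0.7, -0.4]
grip_width: 21.0
gripper_force: 59.0
```

Emit:
move_arm(
  targets=[
    [[0, 0, 0, 0, 0, 0, 0.3], [0, 0, 0, 0, 0, 0, 0.45], [0, 0, 0, 0, 0, 0, 0.5], [0, 0, 0.2, 0, 0, 0, 0.5], [0, 0, 0.4, 0, 0, 0, 0.5], [0, 0, 0.6, 0, 0, 0, 0.5], [0, 0, 0.6, 0, 0, 1, 0.5], [0, 0, 0, 0, 0, 1, 0.5]],
  ],
)

```text
clock: 10.85
eef_pos: [423.0, -315.5, 169.2]
orientation: [0.001, 0.995, -0.099, 0.002]
wrist_force: [-0.4, -0.6, 0.2]
grip_width: 42.5
gripper_force: 0.0
```

Emit:
move_arm(
  targets=[
    [[0.2, 0.3, 0, 0, 0, 1, 0.5], [0.2, 0.3, 0, 0, 0, 1, 0.5], [0.2, 0.3, 0, 0, 0, 1, 0.5], [0.2, 0.3, 0, 0, 0, 1, 0.5], [0.2, 0.3, 0, 0, 0, 1, 0.5], [0.2, 0.3, 0, 0, 0, 1, 0.5], [0.2, 0.3, 0, 0, 0, 1, 0.5], [0.2, 0.3, 0, 0, 0, 1, 0.5]],
  ],
)

```text
clock: 11.52
eef_pos: [470.4, -242.2, 165.9]
orientation: [0.0, 0.955, 0.296, 0.0]
wrist_force: [-0.6, 0.7, -0.2]
grip_width: 42.3
gripper_force: 0.0
```

Emit:
move_arm(
  targets=[
    [[0.2, 0.3, 0, 0, 0, 1, 0.5], [0.2, 0.3, 0, 0, 0, 1, 0.5], [0.2, 0.3, 0, 0, 0, 1, 0.5], [0.2, 0.3, 0, 0, 0, 1, 0.5], [0.2, 0.3, 0, 0, 0, 1, 0.5], [0.2, 0.3, 0, 0, 0, 1, 0.5], [0.2, 0.3, 0, 0, 0, 1, 0.5], [0.1, 0, 0, 0, 0, 1, 0.5]],
  ],
)

```text
clock: 12.18
eef_pos: [515.6, -178.4, 165.9]
orientation: [0.0, 0.764, 0.645, 0.0]
wrist_force: [-0.6, 0.2, -0.1]
grip_width: 42.9
gripper_force: 0.0
```

Emit:
move_arm(
  targets=[
    [[0, 0, 0, 0, 0, 1, 0.5], [0, 0, 0, 0, 0, 1, 0.5], [0, 0, 0, 0, 0, 1, 0.5], [0, 0, 0, 0, 0, 1, 0.5], [0, 0, 0, 0, 0, 0, 0.5], [0, 0, 0, 0, 0, 0, 0.5]],
  ],
)

```text
clock: 12.68
eef_pos: [515.1, -179.7, 165.7]
orientation: [0.0, 0.624, 0.781, 0.0]
wrist_force: [0.2, -0.0, 0.5]
grip_width: 42.7
gripper_force: 0.0
```

```bash
python3 - <<'E'
from h import *
w=optics.grab_frame("wrist");t=optics.grab_frame("top")
im=np.hstack([w["frame"],cv2.resize(t["frame"][195:260,270:370],None,fx=2.8,fy=2.8)[:182,:280]] if 0 else [w["frame"],np.vstack([cv2.resize(t["frame"][195:260,270:370],None,fx=2.5,fy=2.5),np.zeros((384-162,250,3),np.uint8)])]);cv2.imwrite("pics/w4.png",im[...,::-1])
s=r.state();print(s["eef_pos"],s["joints"].round(2),s["orientation"].round(3))
for p in([526.3,-127,100],[509,-170.5,88],[422,-314.5,110]):print(proj(w,p))
E
```

```text
[ 515.08089208 -179.6877799   165.58616698] [-0.4   0.38  1.63 -0.    1.13 -0.63] [0.    0.624 0.781 0.   ]
[290.34982643 147.50967983]
[250.26210435 197.71548909]
[102.92090031 352.19066372]
```

View pics/w4.png

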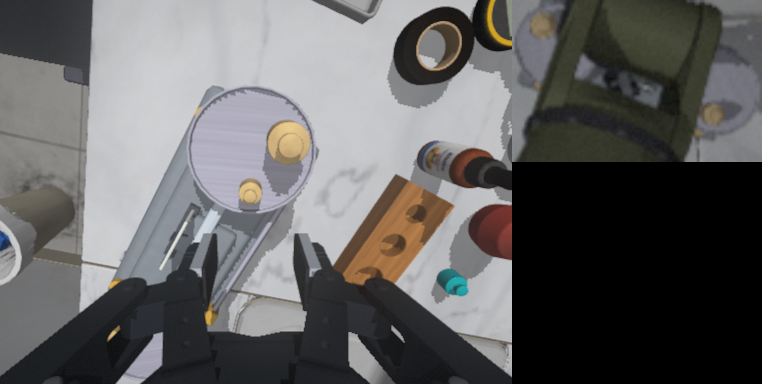

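50's knob at (250,194), 200's at (290,144); predicted within 4 px (so about 2 mm further inward). Weight_100 stands on pan_b in the top crop.

Emit:
move_arm(
  targets=[
    [[-0.2, 0.35, -0.4, 0, 0, 0, 0.5], [0, 0, -0.7, 0, 0, 0, 0.5], [0, 0, -0.6, 0, 0, 0, 0.5], [0, 0, -0.5, 0, 0, 0, 0.5], [0, 0, -0.2, 0, 0, 0, 0.5], [0, 0, 0, 0, 0, 0, 0.3], [0, 0, 0, 0, 0, 0, 0.08], [0, 0, 0, 0, 0, 0, 0.08]],
  ],
)

```text
clock: 13.45
eef_pos: [509.5, -169.3, 94.4]
orientation: [0.001, 0.623, 0.782, 0.0]
wrist_force: [-0.3, -0.2, -0.8]
grip_width: 14.6
gripper_force: 58.5
```

Emit:
move_arm(
  targets=[
    [[0, 0, 0, 0, 0, 0, 0.08], [0, 0, 0, 0, 0, 0, 0.08]],
  ],
)

```text
clock: 13.62
eef_pos: [509.5, -169.3, 94.2]
orientation: [0.001, 0.623, 0.782, 0.0]
wrist_force: [-0.4, -0.1, 2.3]
grip_width: 14.6
gripper_force: 58.9
```

Emit:
move_arm(
  targets=[
    [[0, 0, 0.1, 0, 0, 0, 0.08], [0, 0, 0.2, 0, 0, 0, 0.08], [0, 0, 0.6, 0, 0, 0, 0.08], [0, 0, 0.8, 0, 0, 0, 0.08], [0, 0, 0.8, 0, 0, 0, 0.08], [-0.1, -0.4, 0, 0, 0, 0, 0.08], [-0.2, -0.8, 0, 0, 0, 0, 0.08], [-0.3, -0.8, 0, 0, 0, 0, 0.08]],
  ],
)

```text
clock: 14.28
eef_pos: [491.1, -229.7, 169.1]
orientation: [0.001, 0.622, 0.783, 0.0]
wrist_force: [0.8, -0.2, -0.5]
grip_width: 14.9
gripper_force: 58.6
```

Emit:
move_arm(
  targets=[
    [[-0.3, -0.9, 0, 0, 0, 0, 0.08], [-0.3, -0.9, 0, 0, 0, 0, 0.08], [-0.3, -0.9, 0, 0, 0, 0, 0.08], [-0.2, -0.8, 0, 0, 0, 0, 0.08], [-0.17, -0.57, 0, 0, 0, 0, 0.08], [0, 0, -0.4, 0, 0, 0, 0.08], [0, 0, 0, 0, 0, 0, 0.08], [0, 0, 0, 0, 0, 0, 0.08]],
  ],
)

```text
clock: 14.95
eef_pos: [452.7, -350.6, 155.6]
orientation: [-0.001, 0.623, 0.782, 0.0]
wrist_force: [-1.0, -0.1, -0.7]
grip_width: 14.5
gripper_force: 58.6
```

Emit:
move_arm(
  targets=[
    [[0, 0, -0.6, 0, 0, 0, 0.08], [0, 0, -0.6, 0, 0, 0, 0.08], [0, 0, -0.2, 0, 0, 0, 0.08], [0, 0, -0.08, 0, 0, 0, 0.08], [0, 0, 0, 0, 0, 0, 0.08], [0, 0, 0, 0, 0, 0, 0.08]],
  ],
)

```text
clock: 15.45
eef_pos: [453.4, -351.2, 113.0]
orientation: [0.001, 0.623, 0.782, -0.0]
wrist_force: [0.0, 0.7, -0.6]
grip_width: 14.6
gripper_force: 58.6
```

Emit:
move_arm(
  targets=[
    [[0, 0, -0.05, 0, 0, 0, 0.08], [0, 0, -0.04, 0, 0, 0, 0.08], [0, 0, 0, 0, 0, 0, 0.08], [0, 0, 0, 0, 0, 0, 0.08]],
  ],
)

```text
clock: 15.78
eef_pos: [453.0, -351.3, 109.5]
orientation: [0.0, 0.623, 0.782, 0.0]
wrist_force: [1.9, 0.0, 1.2]
grip_width: 14.6
gripper_force: 58.7
```

Emit:
move_arm(
  targets=[
    [[0, 0, 0, 0, 0, 0, 0.25], [0, 0, 0, 0, 0, 0, 0.4], [0, 0, 0, 0, 0, 0, 0.45], [0, 0, 0.2, 0, 0, 0, 0.45], [0, 0, 0.5, 0, 0, 0, 0.45], [0, 0, 0.7, 0, 0, 0, 0.6], [0, 0, 0.6, 0, 0, 0, 0.65], [0, 0, 0, 0, 0, 0, 0.65]],
  ],
)

```text
clock: 16.45
eef_pos: [454.0, -352.1, 173.5]
orientation: [0.003, 0.623, 0.782, -0.0]
wrist_force: [0.5, 0.3, 0.6]
grip_width: 55.6
gripper_force: 0.0
```

Emit:
move_arm(
  targets=[
    [[0.2, 0.6, 0, 0, 0, -1, 0.65], [0.2, 0.6, 0, 0, 0, -1, 0.65], [0.2, 0.6, 0, 0, 0, -1, 0.65], [0.2, 0.6, 0, 0, 0, -1, 0.65], [0.2, 0.7, 0, 0, 0, -1, 0.65], [0.2, 0.7, 0, 0, 0, -1, 0.65], [0.2, 0.7, 0, 0, 0, -1, 0.65], [0.2, 0.6, 0, 0, 0, -1, 0.65]],
  ],
)

```text
clock: 17.12
eef_pos: [501.1, -196.9, 169.3]
orientation: [-0.0, 0.879, 0.476, -0.0]
wrist_force: [0.2, -0.0, -0.6]
grip_width: 55.6
gripper_force: 0.0
```

Emit:
move_arm(
  targets=[
    [[0.2, 0.6, 0, 0, 0, -1, 0.65], [0.2, 0.6, 0, 0, 0, -1, 0.65], [0.2, 0.6, 0, 0, 0, -1, 0.65], [0.2, 0.6, 0, 0, 0, -1, 0.65], [0.05, 0, 0, 0, 0, 0, 0.65], [0, 0, 0, 0, 0, 0, 0.65]],
  ],
)

```text
clock: 17.62
eef_pos: [526.7, -125.7, 169.2]
orientation: [-0.0, 0.955, 0.295, -0.0]
wrist_force: [-0.1, -1.0, 0.7]
grip_width: 55.5
gripper_force: 0.0
```

```bash
python3 - <<'E'
from h import *
w=optics.grab_frame("wrist");t=optics.grab_frame("top");sd=optics.grab_frame("side")
im=np.hstack([w["frame"],np.vstack([cv2.resize(t["frame"][195:260,270:370],None,fx=2.5,fy=2.5),cv2.resize(sd["frame"][195:284,175:275],None,fx=2.5,fy=2.5)[:222]])]);cv2.imwrite("pics/w5.png",im[...,::-1])
s=r.state();print(s["eef_pos"],s["joints"].round(2),s["orientation"].round(3))
for p in([526.3,-127,100],[453.5,-351,100]):print(proj(w,p))
E
```

```text
[ 526.22527503 -126.93801939  169.19975421] [-0.3   0.37  1.64 -0.    1.13  0.67] [ 0.     0.956  0.295 -0.   ]
[255.38033314 216.7668119 ]
[412.08513639 404.80903105]
```

View pics/w5.png

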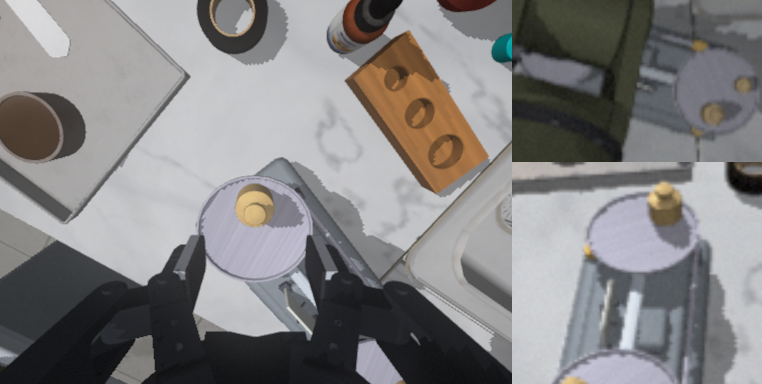

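200's knob at (255,214), as predicted; weights 100 and 50 stand upright on pan_b in the top crop. Grasp the 200.

Emit:
move_arm(
  targets=[
    [[0, 0.02, -0.5, 0, 0, 0, 0.65], [0, 0, -0.7, 0, 0, 0, 0.65], [0, 0, -0.6, 0, 0, 0, 0.65], [0, 0, -0.45, 0, 0, 0, 0.65], [0, 0, -0.2, 0, 0, 0, 0.65], [0, 0, 0, 0, 0, 0, 0.45], [0, 0, 0, 0, 0, 0, 0.25], [0, 0, 0, 0, 0, 0, 0.2]],
  ],
)

```text
clock: 18.43
eef_pos: [526.8, -126.0, 96.8]
orientation: [0.0, 0.956, 0.294, 0.001]
wrist_force: [-0.8, -0.7, 0.6]
grip_width: 27.9
gripper_force: 59.0
```

Emit:
move_arm(
  targets=[
    [[0, 0, 0, 0, 0, 0, 0.2], [0, 0, 0, 0, 0, 0, 0.2]],
  ],
)

```text
clock: 18.6
eef_pos: [526.9, -125.9, 96.7]
orientation: [0.001, 0.956, 0.294, 0.001]
wrist_force: [1.0, -1.9, 3.3]
grip_width: 27.7
gripper_force: 59.4
```

Emit:
move_arm(
  targets=[
    [[0, 0, 0.06, 0, 0, 0, 0.2], [0, 0, 0.06, 0, 0, 0, 0.2], [0, 0, 0.06, 0, 0, 0, 0.2], [0, 0, 0.06, 0, 0, 0, 0.2], [0, 0, 0.06, 0, 0, 0, 0.2], [0, 0, 0.06, 0, 0, 0, 0.2], [0, 0, 0.06, 0, 0, 0, 0.2], [0, 0, 0.06, 0, 0, 0, 0.2]],
  ],
)

```text
clock: 19.27
eef_pos: [526.4, -125.6, 110.3]
orientation: [-0.0, 0.956, 0.294, -0.0]
wrist_force: [0.7, -0.5, -0.9]
grip_width: 27.5
gripper_force: 59.1
```

Emit:
move_arm(
  targets=[
    [[0, 0, 0.06, 0, 0, 0, 0.2], [0, 0, 0.06, 0, 0, 0, 0.2], [0, 0, 0.1, 0, 0, 0, 0.2], [0, 0, 0.3, 0, 0, 0, 0.2], [0, 0, 0.6, 0, 0, 0, 0.2], [0, 0, 0.6, 0, 0, 0, 0.2], [0, 0, 0.4, 0, 0, 0, 0.2], [0, 0, 0, 0, 0, 0, 0.2]],
  ],
)

```text
clock: 19.93
eef_pos: [527.4, -125.9, 176.9]
orientation: [0.001, 0.956, 0.294, 0.002]
wrist_force: [1.2, 0.3, -1.3]
grip_width: 27.4
gripper_force: 59.4
```

```bash
python3 - <<'E'
from h import *
t=optics.grab_frame("top");sd=optics.grab_frame("side")
im=np.hstack([cv2.resize(t["frame"][195:260,270:370],None,fx=4,fy=4),cv2.resize(sd["frame"][195:325,175:275],None,fx=4,fy=4)[260:]]);cv2.imwrite("pics/w6.png",im[...,::-1])
s=r.state();print(s["eef_pos"],s["wrist_force"])
# weights on pan b, floor 66 when down
for n,f,off in(("top",t,0),("side",sd,0)):
    m=cv2.inRange(cv2.cvtColor(f["frame"],cv2.COLOR_RGB2HSV),(12,90,60),(30,255,255))
    k,l,st,c=cv2.connectedComponentsWithStats(m)
    for i in range(1,k):
        p=ray(f,*c[i],78)
        if st[i,4]>8 and np.hypot(*(p-[446,-324,78])[:2])<70:print(n,st[i,4],c[i].round(1),p.round(1))
E
```

```text
[ 526.41156449 -125.65155399  173.92749322] [ 0.53471799 -0.15738993 -2.0969749 ]
top 18 [344.3 212.6] [ 499.3 -307.7   78. ]
side 161 [200.4 294.5] [ 421.7 -315.    78. ]
side 33 [244.4 291.2] [ 498.5 -328.2   78. ]
side 92 [222.1 309.2] [ 453.5 -353.4   78. ]
side 10 [187.7 308.6] [ 396.8 -337.2   78. ]
```

View pics/w6.png

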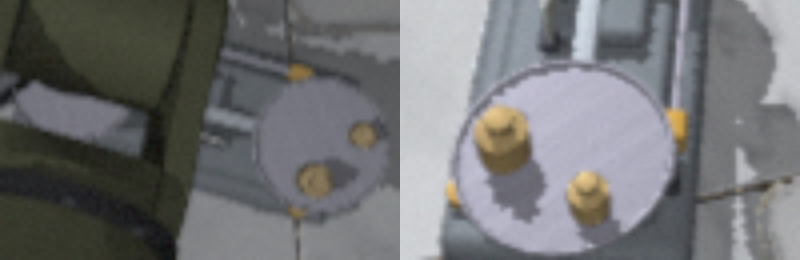

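Weights 100 and 50 upright on pan_b (now down), about 28 and 30 mm from its axis. Bring the 200 over, slightly inward.

Emit:
move_arm(
  targets=[
    [[-0.1, -0.4, 0, 0, 0, 0, 0.2], [-0.25, -0.8, 0, 0, 0, 0, 0.2], [-0.3, -0.8, 0, 0, 0, 0, 0.2], [-0.3, -0.9, 0, 0, 0, 0, 0.2], [-0.3, -0.9, 0, 0, 0, 0, 0.2], [-0.3, -0.9, 0, 0, 0, 0, 0.2], [-0.2, -0.8, 0, 0, 0, 0, 0.2], [-0.2, -0.6, 0, 0, 0, 0, 0.2]],
  ],
)

```text
clock: 20.7
eef_pos: [466.6, -310.9, 172.7]
orientation: [-0.001, 0.956, 0.293, -0.001]
wrist_force: [0.3, -0.4, -1.9]
grip_width: 27.5
gripper_force: 59.4
```

Emit:
move_arm(
  targets=[
    [[0, 0, 0, 0, 0, 0, 0.2], [0, 0, -0.5, 0, 0, 0, 0.2], [0, 0, -0.7, 0, 0, 0, 0.2], [0, 0, -0.6, 0, 0, 0, 0.2], [0, 0, -0.4, 0, 0, 0, 0.2], [0, 0, -0.2, 0, 0, 0, 0.2], [0, 0, 0, 0, 0, 0, 0.2], [0, 0, 0, 0, 0, 0, 0.2]],
  ],
)

```text
clock: 21.37
eef_pos: [468.1, -308.7, 102.1]
orientation: [0.0, 0.956, 0.294, 0.0]
wrist_force: [0.6, -0.0, -2.5]
grip_width: 27.4
gripper_force: 59.4
```

Emit:
move_arm(
  targets=[
    [[0, 0, -0.1, 0, 0, 0, 0.2], [0, 0, -0.05, 0, 0, 0, 0.2], [0, 0, 0, 0, 0, 0, 0.2], [0, 0, 0, 0, 0, 0, 0.2]],
  ],
)

```text
clock: 21.7
eef_pos: [468.0, -308.7, 97.6]
orientation: [0.0, 0.956, 0.294, 0.0]
wrist_force: [-0.1, 0.1, -2.4]
grip_width: 27.7
gripper_force: 59.4
```

Emit:
move_arm(
  targets=[
    [[0, 0, -0.03, 0, 0, 0, 0.2], [0, 0, 0, 0, 0, 0, 0.2], [0, 0, 0, 0, 0, 0, 0.2]],
  ],
)

```text
clock: 21.95
eef_pos: [468.1, -308.8, 96.8]
orientation: [0.0, 0.956, 0.294, 0.0]
wrist_force: [-0.1, 0.3, 2.1]
grip_width: 27.6
gripper_force: 59.8
```

Emit:
move_arm(
  targets=[
    [[0, 0, 0, 0, 0, 0, 0.4], [0, 0, 0, 0, 0, 0, 0.55], [0, 0, 0, 0, 0, 0, 0.55], [0, 0, 0.2, 0, 0, 0, 0.55], [0, 0, 0.5, 0, 0, 0, 0.55], [0, 0, 0.8, 0, 0, 0, 1], [0, 0, 0.8, 0, 0, 0, 1], [0, 0, 0, 0, 0, 0, 1]],
  ],
)

```text
clock: 22.62
eef_pos: [469.3, -309.6, 170.4]
orientation: [0.003, 0.956, 0.294, 0.002]
wrist_force: [0.1, 1.3, 1.1]
grip_width: 80.4
gripper_force: 0.0
```

Emit:
move_arm(
  targets=[
    [[0, 0.9, 0, 0, 0, 0, 1], [0, 0.9, 0, 0, 0, 0, 1], [0, 0.9, 0, 0, 0, 0, 1], [0, 0.9, 0, 0, 0, 0, 1], [0, 0.9, 0, 0, 0, 0, 1], [0, 0.9, 0, 0, 0, 0, 1], [0, 0.9, 0, 0, 0, 0, 1], [0, 0.9, 0, 0, 0, 0, 1]],
  ],
)

```text
clock: 23.28
eef_pos: [467.8, -91.4, 165.6]
orientation: [0.0, 0.956, 0.294, 0.0]
wrist_force: [0.7, -1.0, 0.0]
grip_width: 85.5
gripper_force: 0.0
```

Emit:
move_arm(
  targets=[
    [[-0.1, 0.9, 0, 0, 0, 0, 1], [-0.1, 0.9, 0, 0, 0, 0, 1], [0, 0.9, 0, 0, 0, 0, 1], [0, 0.9, 0, 0, 0, 0, 1], [0, 0.9, 0, 0, 0, 0, 1], [0, 0.9, 0, 0, 0, 0, 1], [0, 0.05, 0, 0, 0, 0, 1], [0, 0, 0, 0, 0, 0, 1]],
  ],
)

```text
clock: 23.95
eef_pos: [461.9, 71.8, 165.5]
orientation: [0.0, 0.955, 0.295, 0.0]
wrist_force: [-0.2, -0.5, 0.7]
grip_width: 85.4
gripper_force: 0.0
```

```bash
python3 - <<'E'
from h import *
w=optics.grab_frame("wrist");t=optics.grab_frame("top");sd=optics.grab_frame("side")
im=np.hstack([cv2.resize(t["frame"][175:260,125:370],None,fx=2,fy=2),cv2.resize(sd["frame"][195:325,165:275],None,fx=2.4,fy=2.4)[:170]]);
im=np.vstack([im,cv2.resize(w["frame"],(im.shape[1],400))]) if 0 else im
cv2.imwrite("pics/w7.png",im[...,::-1]);np.savez("top7.npz",**t);np.savez("side7.npz",**sd)
s=r.state();print(s["eef_pos"],s["joints"].round(2))
hsv=cv2.cvtColor(sd["frame"],cv2.COLOR_RGB2HSV)
for n,f in(("top",t),("side",sd)):
    m=cv2.inRange(cv2.cvtColor(f["frame"],cv2.COLOR_RGB2HSV),(12,90,60),(30,255,255))
    k,l,st,c=cv2.connectedComponentsWithStats(m)
    for i in range(1,k):
        p=ray(f,*c[i],78)
        if st[i,4]>8 and np.hypot(*(p-[446,-324,78])[:2])<70:print(n,st[i,4],c[i].round(1),p.round(1))
# light violet pan masks
g=t["frame"].astype(int);print(g[222,352-6],g[212,290],g[230,250])
E
```

```text
[462.01516371  70.10132727 165.43961909] [ 0.07  0.22  1.85 -0.    1.07  1.05]
top 17 [344.5 212.6] [ 499.4 -308.1   78. ]
side 254 [225.9 285.4] [ 468.9 -307.9   78. ]
side 165 [200.4 294.5] [ 421.6 -315.    78. ]
side 35 [244.5 291.6] [ 498.5 -329.1   78. ]
side 94 [222.  309.2] [ 453.3 -353.3   78. ]
side 12 [187.8 308.5] [ 397. -337.   78.]
[88 78 60] [85 84 91] [132 133 136]
```

View pics/w7.png

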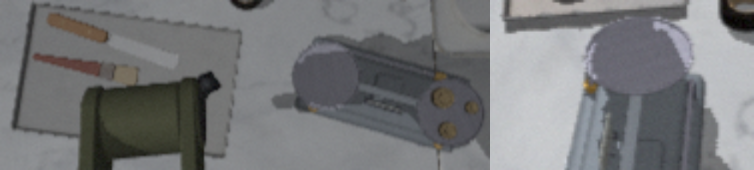

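All three weights stand on pan_b; pan_a is empty and up, still centred near (502.5,-143); tray contents in place. Grasp the ring.

Emit:
move_arm(
  targets=[
    [[0, 0, -0.6, 0, 0, 0, 1], [0, 0, -0.9, 0, 0, 0, 1], [0, 0, -0.9, 0, 0, 0, 1], [0, 0, -0.9, 0, 0, 0, 1], [0, 0, -0.6, 0, 0, 0, 1], [0, 0, -0.45, 0, 0, 0, 1], [0, 0, 0, 0, 0, 0, 1], [0, 0, 0, 0, 0, 0, 1]],
  ],
)

```text
clock: 24.77
eef_pos: [461.9, 70.1, 34.8]
orientation: [-0.0, 0.956, 0.293, -0.0]
wrist_force: [-0.3, -0.1, -0.5]
grip_width: 85.4
gripper_force: 0.0
```

Emit:
move_arm(
  targets=[
    [[0, 0, 0, 0, 0, 0, 0.8], [0, 0, 0, 0, 0, 0, 0.6], [0, 0, 0, 0, 0, 0, 0.6], [0, 0, 0, 0, 0, 0, 0.6]],
  ],
)

```text
clock: 25.1
eef_pos: [462.6, 70.7, 36.4]
orientation: [0.0, 0.956, 0.294, 0.001]
wrist_force: [-3.6, -3.0, 12.1]
grip_width: 59.3
gripper_force: 63.1
```

Emit:
move_arm(
  targets=[
    [[0, 0, 0.1, 0, 0, 0, 0.6], [0, 0, 0.3, 0, 0, 0, 0.6], [0, 0, 0.8, 0, 0, 0, 0.6], [0, 0, 0.9, 0, 0, 0, 0.6], [0, 0, 0.9, 0, 0, 0, 0.6], [0, 0, 0.9, 0, 0, 0, 0.6], [0, 0, 0.5, 0, 0, 0, 0.6], [0, 0, 0, 0, 0, 0, 0.6]],
  ],
)

```text
clock: 25.77
eef_pos: [463.1, 71.0, 170.7]
orientation: [0.001, 0.956, 0.294, 0.003]
wrist_force: [0.3, 0.2, -3.5]
grip_width: 59.1
gripper_force: 66.6
```

Emit:
move_arm(
  targets=[
    [[0.1, -0.5, 0, 0, 0, 0, 0.6], [0.2, -0.9, 0, 0, 0, 0, 0.6], [0.2, -0.9, 0, 0, 0, 0, 0.6], [0.2, -0.9, 0, 0, 0, 0, 0.6], [0.2, -0.9, 0, 0, 0, 0, 0.6], [0.2, -0.9, 0, 0, 0, 0, 0.6], [0.1, -0.9, 0, 0, 0, 0, 0.6], [0.1, -0.8, 0, 0, 0, 0, 0.6]],
  ],
)

```text
clock: 26.43
eef_pos: [500.5, -131.7, 165.8]
orientation: [-0.0, 0.956, 0.294, -0.001]
wrist_force: [0.8, 0.1, -3.6]
grip_width: 59.7
gripper_force: 66.5
```

Emit:
move_arm(
  targets=[
    [[0.05, -0.43, 0, 0, 0, 0, 0.6], [0, 0, -0.5, 0, 0, 0, 0.6], [0, 0, -0.5, 0, 0, 0, 0.6], [0, 0, 0, 0, 0, 0, 0.6], [0, 0, 0, 0, 0, 0, 0.6], [0, 0, 0, 0, 0, 0, 0.6]],
  ],
)

```text
clock: 26.93
eef_pos: [502.6, -142.7, 137.3]
orientation: [0.0, 0.956, 0.294, 0.0]
wrist_force: [-0.8, -0.7, -3.5]
grip_width: 59.2
gripper_force: 66.4
```

```bash
python3 - <<'E'
from h import *
w=optics.grab_frame("wrist");sd=optics.grab_frame("side")
im=np.hstack([cv2.resize(sd["frame"][160:260,180:280],None,fx=3.84,fy=3.84,interpolation=cv2.INTER_CUBIC),w["frame"][:,60:450]])
cv2.imwrite("pics/w8.png",im[...,::-1]);np.savez("side8.npz",**sd);np.savez("w8.npz",**w)
s=r.state();p=s["eef_pos"];print(p,s["wrist_force"])
for f,o,k in((sd,[180,160],3.84),(w,[-324,0],1)):
    if f is w:o=[60-384,0]
    print([(np.round((proj(f,q)-o)*k)).tolist() for q in([502.5,-143,85],np.r_[p[:2],p[2]+1.5],np.r_[p[:2],p[2]-33])])
E
```

```text
[ 502.81243147 -142.88550729  137.7166852 ] [-0.03293244 -0.66693757 -2.74780993]
[[178.0, 221.0], [173.0, 148.0], [177.0, 195.0]]
[[578.0, 226.0], [578.0, 273.0], [578.0, 239.0]]
```

View pics/w8.png

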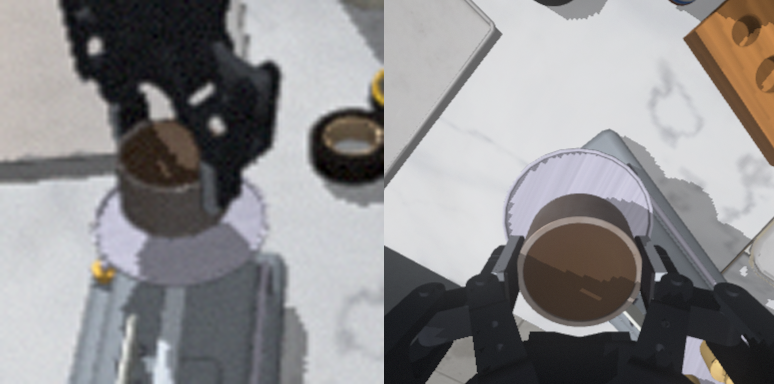

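Ring is upright between the pads; its top at (579,271) in the wrist part is within 2 px of prediction, and pan_a's centre at about (578,222) and (181,222) agrees with the estimate to 3 mm. Lower slowly.

Emit:
move_arm(
  targets=[
    [[0, 0, -0.3, 0, 0, 0, 0.6], [0, 0, -0.2, 0, 0, 0, 0.6], [0, 0, -0.1, 0, 0, 0, 0.6], [0, 0, 0, 0, 0, 0, 0.6], [0, 0, 0, 0, 0, 0, 0.6]],
  ],
)

```text
clock: 27.45
eef_pos: [502.4, -143.0, 118.6]
orientation: [-0.0, 0.956, 0.294, -0.0]
wrist_force: [-0.1, -0.0, -3.3]
grip_width: 59.6
gripper_force: 66.5
```

Emit:
move_arm(
  targets=[
    [[0, 0, -0.05, 0, 0, 0, 0.6], [0, 0, -0.05, 0, 0, 0, 0.6], [0, 0, -0.05, 0, 0, 0, 0.6], [0, 0, 0, 0, 0, 0, 0.6], [0, 0, 0, 0, 0, 0, 0.6]],
  ],
)

```text
clock: 27.87
eef_pos: [502.6, -143.1, 114.6]
orientation: [0.0, 0.956, 0.294, 0.0]
wrist_force: [0.4, -0.6, -0.2]
grip_width: 59.4
gripper_force: 66.8
```

Emit:
move_arm(
  targets=[
    [[0, 0, -0.04, 0, 0, 0, 0.6], [0, 0, -0.03, 0, 0, 0, 0.6], [0, 0, 0, 0, 0, 0, 0.6], [0, 0, 0, 0, 0, 0, 0.6]],
  ],
)

```text
clock: 28.2
eef_pos: [502.6, -143.1, 112.3]
orientation: [0.0, 0.956, 0.294, 0.0]
wrist_force: [0.4, -1.4, -0.6]
grip_width: 59.7
gripper_force: 66.9
```

Emit:
move_arm(
  targets=[
    [[0, 0, -0.04, 0, 0, 0, 0.6], [0, 0, -0.04, 0, 0, 0, 0.6], [0, 0, 0, 0, 0, 0, 0.6], [0, 0, 0, 0, 0, 0, 0.6]],
  ],
)

```text
clock: 28.53
eef_pos: [502.5, -143.1, 109.8]
orientation: [0.0, 0.956, 0.294, 0.0]
wrist_force: [1.1, -1.1, 1.1]
grip_width: 59.4
gripper_force: 66.9
```

Emit:
move_arm(
  targets=[
    [[0, 0, -0.04, 0, 0, 0, 0.6], [0, 0, 0, 0, 0, 0, 0.6], [0, 0, 0, 0, 0, 0, 0.6], [0, 0, 0, 0, 0, 0, 0.6]],
  ],
)

```text
clock: 28.87
eef_pos: [502.5, -143.0, 108.7]
orientation: [0.0, 0.956, 0.294, 0.0]
wrist_force: [1.2, -1.3, -0.5]
grip_width: 59.4
gripper_force: 66.9
```

```bash
python3 - <<'E'
from h import *
sd=optics.grab_frame("side");s=r.state();print(s["eef_pos"],s["wrist_force"])
im=cv2.resize(sd["frame"][170:330,170:280],None,fx=3.7,fy=3.7,interpolation=cv2.INTER_CUBIC);cv2.imwrite("pics/w9.png",im[...,::-1])
# beam level: gold weights on pan b: compare row to when b down (z_floor 66)
m=cv2.inRange(cv2.cvtColor(sd["frame"],cv2.COLOR_RGB2HSV),(12,90,60),(30,255,255))
k,l,st,c=cv2.connectedComponentsWithStats(m)
for i in range(1,k):
    if st[i,4]>50:print(st[i,4],c[i].round(1))
print([(proj(sd,[453,-352,z])).round(1) for z in(76,84,92)])
E
```

```text
[ 502.4686245  -143.05697192  108.68983166] [ 1.12387913 -1.24506297 -0.17204991]
84 [249.2  80.2]
108 [286.9 183.2]
1450 [307.7 251. ]
248 [225.6 282.8]
160 [199.8 291.9]
86 [221.5 306.5]
[array([221.7, 309.2]), array([221.4, 306.6]), array([221.1, 304. ])]
```

Weights on pan_b have risen by about 8 mm (309.2→306.5 px), so the beam is level. Release.

Emit:
move_arm(
  targets=[
    [[0, 0, 0, 0, 0, 0, 0.75], [0, 0, 0, 0, 0, 0, 0.85], [0, 0, 0, 0, 0, 0, 1], [0, 0, 0, 0, 0, 0, 1], [0, 0, 0.2, 0, 0, 0, 1], [0, 0, 0.6, 0, 0, 0, 1], [0, 0, 1, 0, 0, 0, 1], [0, 0, 1, 0, 0, 0, 1]],
  ],
)

```text
clock: 29.58
eef_pos: [502.0, -142.9, 193.6]
orientation: [-0.001, 0.956, 0.294, -0.001]
wrist_force: [0.3, -0.4, 0.1]
grip_width: 85.6
gripper_force: 0.0
```

Emit:
move_arm(
  targets=[
    [[0, 1, 0.5, 0, 0, 0, 1], [0, 1, 0, 0, 0, 0, 1], [0, 1, 0, 0, 0, 0, 1], [0, 1, 0, 0, 0, 0, 1], [0, 1, 0, 0, 0, 0, 1], [0, 1, 0, 0, 0, 0, 1], [0, 0.8, 0, 0, 0, 0, 1], [0, 0, 0, 0, 0, 0, 1]],
  ],
)

```text
clock: 30.25
eef_pos: [502.2, 64.3, 208.2]
orientation: [-0.0, 0.955, 0.295, 0.0]
wrist_force: [0.0, -0.5, -0.2]
grip_width: 85.2
gripper_force: 0.0
```

Emit:
move_arm(
  targets=[
    [[0, 0, 0, 0, 0, 0, 1], [0, 0, 0, 0, 0, 0, 1], [0, 0, 0, 0, 0, 0, 1], [0, 0, 0, 0, 0, 0, 1], [0, 0, 0, 0, 0, 0, 1], [0, 0, 0, 0, 0, 0, 1], [0, 0, 0, 0, 0, 0, 1], [0, 0, 0, 0, 0, 0, 1]],
  ],
)

```text
clock: 30.92
eef_pos: [502.5, 60.8, 207.7]
orientation: [-0.0, 0.956, 0.294, -0.0]
wrist_force: [-0.8, -0.5, 0.0]
grip_width: 85.4
gripper_force: 0.0
```

```bash
python3 - <<'E'
from h import *
sd=optics.grab_frame("side");t=optics.grab_frame("top");s=r.state();print(s["eef_pos"])
a=cv2.resize(sd["frame"][195:325,180:262],None,fx=3.7,fy=3.7,interpolation=cv2.INTER_CUBIC)
b=cv2.resize(t["frame"][190:255,260:380],None,fx=4,fy=4,interpolation=cv2.INTER_CUBIC);b=np.vstack([b,np.zeros((a.shape[0]-b.shape[0],480,3),np.uint8)])
cv2.imwrite("pics/w9.png",np.hstack([b,a])[...,::-1])
m=cv2.inRange(cv2.cvtColor(sd["frame"],cv2.COLOR_RGB2HSV),(12,90,60),(30,255,255))
k,l,st,c=cv2.connectedComponentsWithStats(m)
for i in range(1,k):
    if st[i,4]>50 and c[i][0]<240:print(st[i,4],c[i].round(1))
for n,p in dict(ringtop=[502.5,-143,109],pana=[502.5,-143,77],panb=[446,-324.5,77]).items():print(n,((proj(t,p)-[260,190])*4).round(),((proj(sd,p)-[180,195])*3.7+[480,0]).round())
E
```

```text
[502.47876849  60.90129228 207.67129175]
105 [231.5 146.6]
253 [225.7 282.8]
158 [199.9 292. ]
94 [221.6 306.6]
ringtop [115.  91.] [649.  53.]
pana [111.  91.] [653.  93.]
panb [363. 164.] [609. 375.]
```

View pics/w9.png

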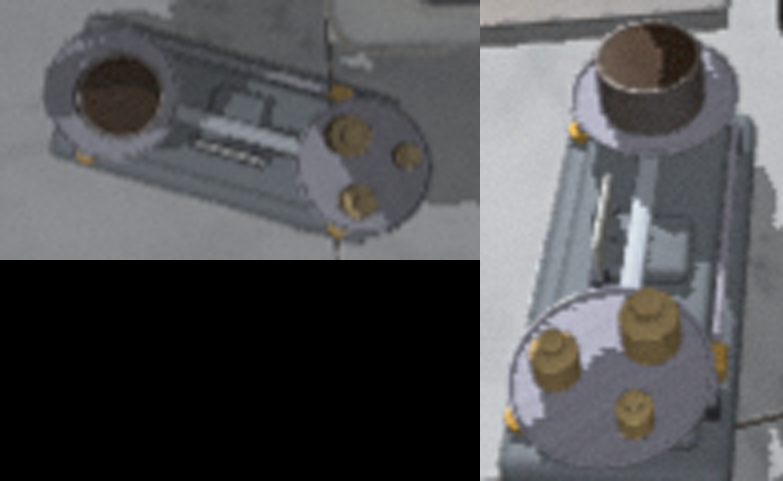

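The ring stands upright and centred on pan_a (within about 2–3 mm), and the three weights stand upright on pan_b within about 31 mm of its axis. The beam is level and the arm is clear.

```bash
python3 -c "
from cell import r
print(r.hand_in())"
```

```text
the job is handed in; nothing more can be done
None
```

The check weighing is set up and handed in at about 31 s of the 106 s allowed: ring upright in the middle of pan_a, all three weights upright on pan_b, and the beam level in the last camera check; no verdict came back.

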